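# Seat the cup mould in the tostonera

### The job

Take the two-cup wooden mould out of the drainer stand, lay it flat on the bare ledge with its cups facing up and let go of it. Then pick it up again by its long sides and seat it, cups up, flat and fully home in the pocket of the tostonera. Leave the tumbler and the canister standing where they are.

Things in the scene. Friction and masses are not known exactly. Their poses are not given: they have to be found in the camera images.
- mould: flat mango-wood block (the mould), 130 x 58 x 34 mm, 0.11 to 0.23 kg, two round cups in one large face. At the start it stands on a long edge in the slot of the drainer stand, 8 to 66 mm above the ledge, cups away from the robot. Origin at the block's centre; x axis out of the cupped face (34 mm thick along x), y along its 130 mm length, z along its 58 mm width (up at the start)
- mould_front (a point): centre of the mould's cupped face, 17 mm from the block's centre along its x axis; the cups are 40 mm across, 14 mm deep, centred 38 mm either side of this point along y, leaving an uncut strip about 35 mm wide between them
- mould_back (a point): centre of the mould's plain large face, 17 mm from the block's centre against its x axis; the block stands by itself on a long edge on the ledge, and tips over once leaned about 30 degrees
- tostonera: mango-wood tostonera (plantain press), fixed, lying opened flat: a base leaf 105 x 175 x 34 mm with a rectangular pocket, a 50 mm handle stub towards the robot, and hinged on its far edge a thinner pressing leaf (27 mm high; with its handle it ends 211 mm from the origin). Origin under the centre of the base leaf, on the ledge; x towards the pressing leaf, y along the 175 mm, z up
- pocket (a point): centre of the pocket's floor, 20 mm above the ledge; the pocket is 64 mm along x, 136 mm along y and 14 mm deep, its mouth slightly chamfered (rim 34 mm above the ledge), so the seated mould stands 20 mm above the rim; axes as the tostonera's
- stand: low steel drainer stand, fixed, to one side of the robot, the tostonera to the other (which side varies): plate 85 x 150 x 8 mm with two upright rails 140 mm long along y, their tops 30 mm above the ledge, 40 mm apart inside; origin under its centre, on the ledge, z up
- tumbler: green glass tumbler, 72 mm across, 115 mm tall, stands beyond the middle; the ledge between it and a small loose bowl close to the robot, midway between stand and tostonera, is bare; loose, leave alone; origin at the centre of its underside
- canister: white ceramic canister with a twist cap, 90 mm across, 160 mm tall, stands behind the tumbler; loose, leave alone; origin at the centre of its underside

How it is judged:
By the outcome, as a careful person would: the job done as asked, in the order asked, and still so for the second after the job is handed in, with the robot touching nothing.
It also fails if it takes over 61 s, if anything falls off the work surface, if the arm or the gripper's body presses on something with over 40 N, if the wrist force passes 120 N, or if a joint passes its speed limit or range.

### The arm

A 6-joint arm with a two-finger parallel gripper is mounted at the origin on the work surface. World frame = base frame: x ahead of the robot, y to its left, z up, the work surface at z = 0. Lengths are in mm, angles in degrees, forces in N, time in s.
With the tool pointing down it reaches from about 350 to 850 mm from the base axis. Payload 8.1 kg.
Tool frame: the origin (TCP) lies at the very end of the fingers, on their centre line; the grasp point (between the pads) lies r.tcp_to_grasp behind it (r.tcp_to_grasp is the distance from the TCP to the grasp point, in mm); z points along the fingers, y is the line along which they close (so a half turn about z gives the same grasp; the last joint's range is limited). The gripper opens to 85 mm and grips with 20 to 120 N. Pads are 22 mm wide; open, the fingers measure 114 mm over their backs; the gripper's body (76 mm by 85 mm) begins 54 mm behind the grasp point. The pads swing forward as they close: fully open they stand 13 mm farther back than shut.
Start: joints at [-69.465, 7.471, 85.268, -0, 87.261, -4.893], TCP at [257.644, -541.871, 231.292] pointing down, gripper open.
Joint ranges: [-169.43, 169.43], [-51.17, 129.36], [1.28, 143.12], [-76.62, 256.62], [0, 156.53], [-152.29, 152.29]. Speed limits (degrees/s): [136.94, 136.94, 159.86, 180, 180, 180].

### API

Orientations are given as [roll, pitch, yaw] about the fixed x, y, z axes, in that order (R = Rz(yaw) Ry(pitch) Rx(roll)).
In Python, from bench import r gives the robot as it stands.
- The arm moves only by the shell command python3 -m handwheel 'ROWS' [OPENING] [FORCE]. ROWS is JSON, a list of rows, each a list of 4 numbers: the shift along the tool's x, y, z in m, then the turn about the tool's z in degrees. A call has 1 to 10 rows; each row shifts and turns the commanded pose from where the row before left it, along the tool's axes as they then stand; what a row does not reach is not made up. A row lasts 1/10 s, in which the tool goes at most 50 mm and 8.59 degrees, less where a joint would pass 70% of its speed; a pose out of reach is approached as far as the arm can. A call is refused whole if a number of a shift passes 0.05 or a number of a turn 8.59, either way. A call with a gripper value outside its range is refused whole. OPENING is the finger opening in m, from 0 to 0.0854, set as the call begins (- or left out, the last holds). The fingers move at their own pace and stop on an object; FORCE is the grip in N (left out, the last holds). Time passes only in rows, so rows that do not move let the fingers close. It gives the time, the measured TCP pose, the force, the opening and the grip force at its end, in the units of the state.
- r.sense(): the state, without advancing time (a new reading comes with each control period).
- r.snapshot(name): name is "side" or "top"; returns the picture (480x640x3 uint8, red, green, blue); there is no depth.
- r.camera_params(name): a dict with "fx", "fy", "cx", "cy" (pixels), "R" (3x3) and "t" (3): a world point X has camera coordinates R X + t. Camera axes: x right, y down, z forward; pixel columns grow to the right and rows downward; lengths in mm; the calibration is good to about 2 mm. A picture is of the moment at which its call begins. camera_params takes no time and is no camera call.
- r.hand_in(): hands the job in; it is judged then, once.
The state is a dict: "time": time; "joint_pos": joint angles; "qd": joint speeds; "joint_efforts": joint torques, N m; "tool_pos": TCP position; "tcp_rot": TCP orientation; "ft_force": force on the tool from outside, world axes, zero at the start; "wrist_torque": the same for the moment, N m; "finger_gap": finger opening in mm; "grip_force": force on a finger pad.
Only numpy, scipy, OpenCV 4.12 (cv2) and the standard library are available. Lean on these libraries where they do the work, as an engineer would, in place of code of your own. Each camera call takes 0.05 s, during which the arm holds its last target. There are 200 camera calls.

## Working session

There is one attempt and no reset: what is moved stays moved. The work goes in short steps, Python scripts to look and compute and a shell command to move; the robot and the scene stay as the last step left them, time stands still between calls to the robot, and variables do not carry over. Pictures are saved under pics/ and viewed, at most 10 in all, crops included, and the job is handed in when it is done.

```bash
mkdir -p pics; ls; python3 - <<'E'
from bench import r
import cv2,json
for n in("top","side"):
    p=r.camera_params(n);print(n,{k:(v.tolist() if hasattr(v,'tolist') else v) for k,v in p.items()})
    cv2.imwrite(f"pics/{n}0.png",r.snapshot(n)[:,:,::-1])
s=r.sense();print({k:s[k] for k in("time","tool_pos","tcp_rot","finger_gap")},r.tcp_to_grasp)
E
```

```text
pics
top {'fx': 564.8398835500411, 'fy': 564.8398835500411, 'cx': 318.5070583250614, 'cy': 233.28687632870825, 'R': [[-0.010031308038112008, -0.9998899864341002, -0.010926476461315735], [-0.996010586094532, 0.010960138222043732, -0.08855951534296545], [0.08866952828718414, 0.009994518446072, -0.9960109559409271]], 't': [31.640254142175504, 612.1022782419531, 1095.1478559881998]}
side {'fx': 465.8304481251182, 'fy': 465.8304481251182, 'cx': 317.60149224479295, 'cy': 244.1832063898279, 'R': [[0.9829485396472362, -0.18363925322083868, -0.009423008110910534], [-0.13872846570172148, -0.7069734813598806, -0.693500475456172], [0.12069209257201519, 0.6829825190518296, -0.720394542913954]], 't': [-628.7437059357022, 127.79134053142596, 945.7147428793581]}
{'time': 0.1, 'tool_pos': array([ 257.44547747, -541.38381277,  230.31110976]), 'tcp_rot': array([-1.79899789e+02, -7.85443510e-03,  2.54264331e+01]), 'finger_gap': 85.59483061446171} 18.700000000000003
```

View pics/top0.png

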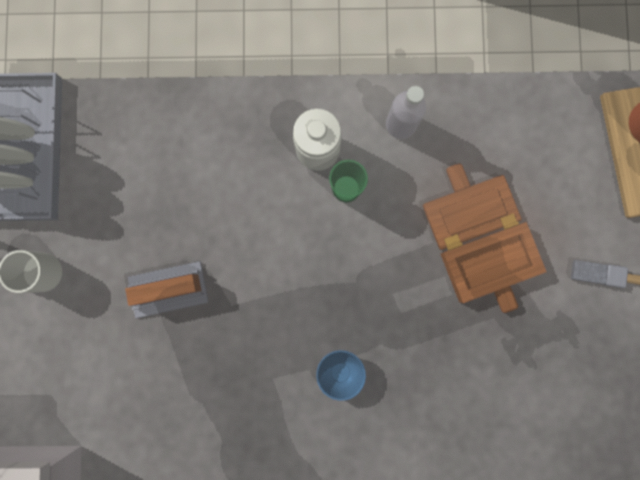

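View pics/side0.png

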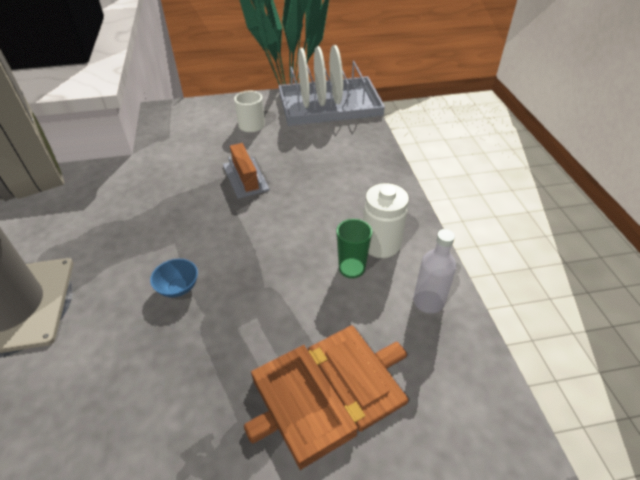

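The top view shows the stand and mould at about (165,290), the tostonera base at about (495,265), the tumbler at (347,182) and the bowl at (341,376). Next I'll enlarge crops to measure from.

```bash
cat > h.py <<'E'
import numpy as np
from bench import r
def px(n,u,v,z):
    p=r.camera_params(n);R=np.array(p["R"]);t=np.array(p["t"]).ravel()
    d=R.T@[(u-p["cx"])/p["fx"],(v-p["cy"])/p["fy"],1];c=-R.T@t
    return (c+d*(z-c[2])/d[2])[:2]
def proj(n,X):
    p=r.camera_params(n);c=np.array(p["R"])@X+np.array(p["t"]).ravel()
    return p["fx"]*c[0]/c[2]+p["cx"],p["fy"]*c[1]/c[2]+p["cy"]
E
python3 - <<'E'
import cv2
a=cv2.imread("pics/top0.png")
c=lambda x,y:cv2.resize(a[y:y+80,x:x+130],(780,480),interpolation=cv2.INTER_CUBIC)
cv2.imwrite("pics/c1.png",c(105,250)); cv2.imwrite("pics/c2.png",c(425,222))
E
```

```text
(no output)
```

View pics/c1.png

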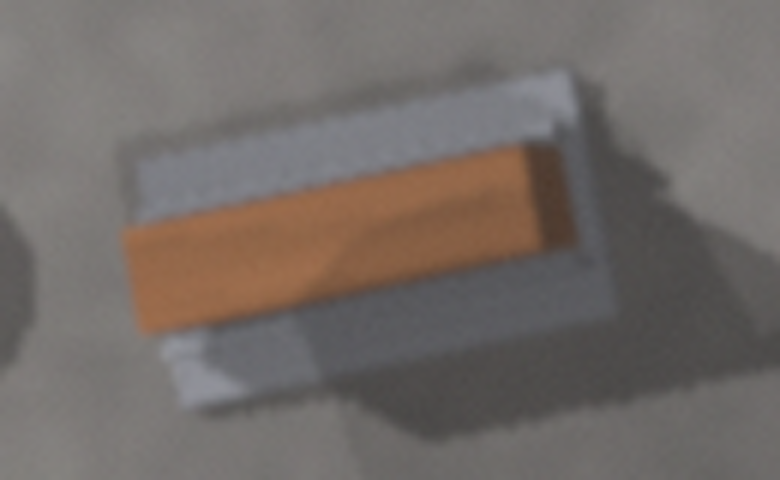

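View pics/c2.png

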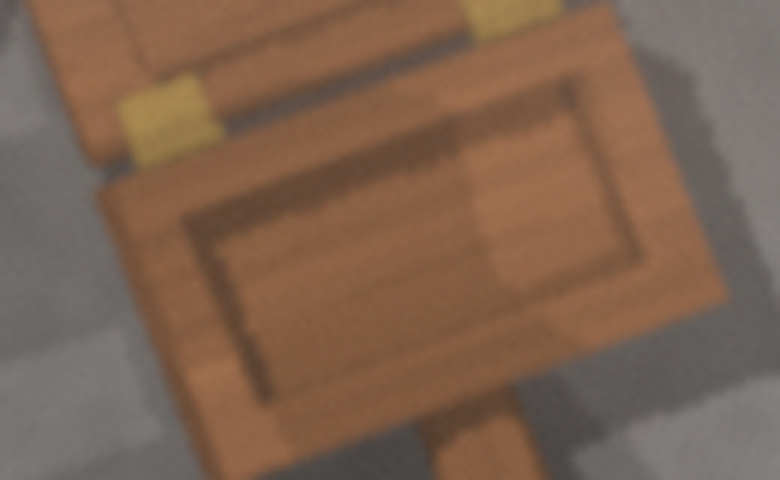

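The mould's top face has crop corners (122,230), (528,147), (545,250) and (143,333). The base leaf's are (103,190), (612,5), (728,295) and (222,480), and the pocket rim's are (183,218), (578,75), (642,262) and (268,403).

```bash
python3 - <<'E'
from h import *
def q(pts,o,z):
    P=np.array([px("top",o[0]+(a)/6,o[1]+(b)/6,z) for a,b in pts]);c=P.mean(0)
    l=(P[0]+P[3]-P[1]-P[2])/2; w=(P[0]+P[1]-P[2]-P[3])/2
    print("c",c.round(1),"len",np.linalg.norm(l).round(1),"wid",np.linalg.norm(w).round(1),"ang of long axis from +y:",np.degrees(np.arctan2(-l[0],l[1])).round(2),"x axis:",np.degrees(np.arctan2(w[1],w[0])).round(2))
q([(122,230),(528,147),(545,250),(143,333)],(105,250),66)
q([(103,190),(612,5),(728,295),(222,480)],(425,222),34)
q([(183,218),(578,75),(642,262),(268,403)],(425,222),34)
print("tumbler base",px("top",347,189,0),"side",px("side",351,268,0),"bowl",px("top",341,376,30))
E
```

```text
c [503.7 326.8] len 130.8 wid 33.3 ang of long axis from +y: 11.01 x axis: 11.33
c [ 550.9 -319. ] len 177.4 wid 101.2 ang of long axis from +y: 19.3 x axis: 20.06
c [ 551.8 -319.5] len 134.7 wid 64.8 ang of long axis from +y: 19.54 x axis: 19.82
tumbler base [705.28835889 -33.81998988] side [707.49906726 -31.10531692] bowl [334.0113849  -15.63386847]
```

```bash
python3 -m handwheel '[[0.02,-0.022,0,0],[0.03,-0.034,0,0],[0.03,-0.034,0,0],[0.03,-0.034,0,0],[0.03,-0.034,0,0],[0.03,-0.034,0,0],[0.03,-0.034,0,0],[0.03,-0.034,0,0],[0.03,-0.034,0,0],[0.03,-0.034,0,0]]' 0.085
python3 -m handwheel '[[0.03,-0.034,0,0],[0.03,-0.034,0,0],[0.03,-0.034,0,0],[0.03,-0.034,0,0],[0.03,-0.034,0,0],[0.03,-0.034,0,0],[0.03,-0.034,0,0],[0.03,-0.034,0,0],[0.03,-0.034,0,0],[0.02,-0.024,0,0]]'
python3 -m handwheel '[[0,0,0,-8.4],[0,0,0,-8.4],[0,0,0,-8.4],[0,0,0,-8.4],[0,0,0,-8.4],[0,0,0,-8.4],[0,0,0,-8.4],[0,0,0,-8.4],[0,0,0,-8.5],[0,0,0,0]]'
```

```text
time: 1.1
tool_pos: [378.6, -119.3, 231.1]
tcp_rot: [180.0, -0.0, 25.4]
ft_force: [1.5, -1.3, 0.0]
finger_gap: 85.1
grip_force: 0.0
time: 2.1
tool_pos: [498.8, 304.1, 230.5]
tcp_rot: [-180.0, 0.0, 25.5]
ft_force: [0.5, -0.6, 0.2]
finger_gap: 85.6
grip_force: 0.0
time: 3.1
tool_pos: [498.7, 301.3, 230.8]
tcp_rot: [-179.9, 0.0, 101.3]
ft_force: [-0.0, -0.6, -0.3]
finger_gap: 84.7
grip_force: 0.0
```

```bash
python3 -m handwheel '[[0.024,0.010,0,0],[0,0,0.03,0],[0,0,0.03,0],[0,0,0.03,0],[0,0,0.03,0],[0,0,0.03,0],[0,0,0.02,0],[0,0,0.015,0],[0,0,0.013,0],[0,0,0,0]]'
python3 - <<'E'
from h import *;import cv2
cv2.imwrite("pics/s1.png",r.snapshot("top")[:,:,::-1]);b=r.snapshot("side")[80:260,120:360,::-1]
cv2.imwrite("pics/s2.png",cv2.resize(b,(720,540),interpolation=cv2.INTER_CUBIC))
E
```

```text
time: 4.1
tool_pos: [503.0, 326.3, 31.4]
tcp_rot: [-179.8, 0.1, 101.0]
ft_force: [-0.8, -0.7, 0.1]
finger_gap: 84.9
grip_force: 0.0
```

View pics/s2.png

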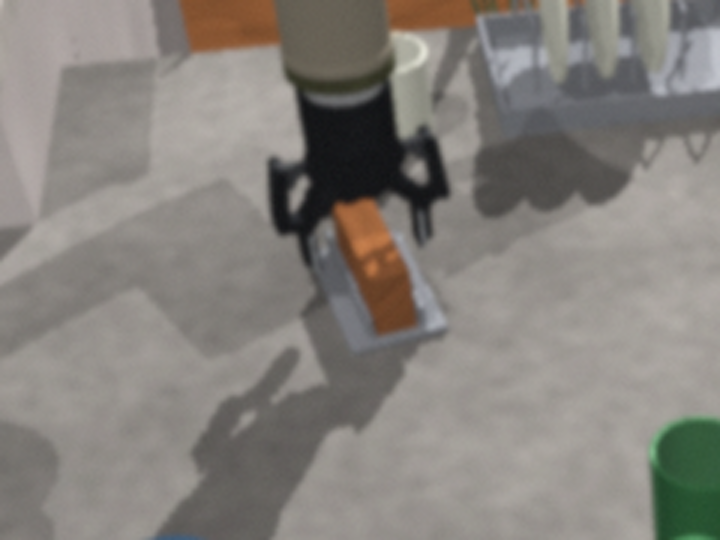

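The fingers straddle the mould, with fingertips at crop (310,260) and (425,240) and the mould at (375,265) between them. I'll close and lift.

```bash
python3 -m handwheel '[[0,0,0,0],[0,0,0,0],[0,0,0,0],[0,0,0,0],[0,0,0,0],[0,0,0,0],[0,0,0,0],[0,0,0,0]]' 0.02 45
python3 -m handwheel '[[0,0,-0.01,0],[0,0,-0.02,0],[0,0,-0.03,0],[0,0,-0.03,0],[0,0,-0.02,0],[0,0,-0.01,0],[0,0,0,0]]'
python3 - <<'E'
from h import *;import cv2
b=r.snapshot("side")[80:260,120:360,::-1]
cv2.imwrite("pics/s3.png",cv2.resize(b,(720,540),interpolation=cv2.INTER_CUBIC))
E
```

```text
time: 5.0
tool_pos: [504.8, 327.2, 34.2]
tcp_rot: [179.9, -0.0, 101.1]
ft_force: [0.9, 0.7, 5.6]
finger_gap: 33.2
grip_force: 45.8
time: 5.7
tool_pos: [504.7, 327.3, 154.8]
tcp_rot: [179.9, -0.0, 101.1]
ft_force: [-0.5, -0.0, -1.6]
finger_gap: 33.5
grip_force: 46.8
```

View pics/s3.png

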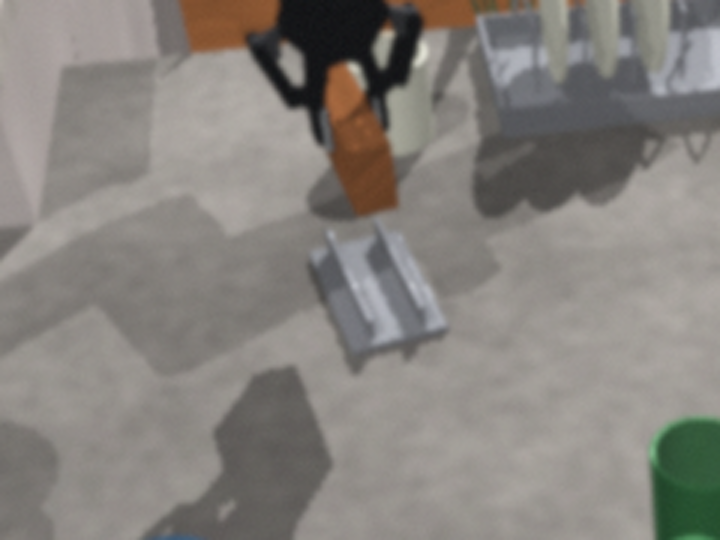

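The mould is held upright and clear of the stand, with its near end at crop (378,185). Next I'll carry it to the bare ledge.

```bash
python3 -m handwheel '[[-0.02,-0.002,0,0],[-0.036,-0.0035,0,0],[-0.04,-0.0037,0,0],[-0.04,-0.0037,0,0],[-0.04,-0.0037,0,0],[-0.04,-0.0037,0,0],[-0.04,-0.0037,0,0],[-0.04,-0.0037,0,0],[-0.036,-0.0035,0,0],[-0.02,-0.002,0,0]]'
python3 -m handwheel '[[0,0,0.01,-4.2],[0,0,0.02,-4.3],[0,0,0.03,0],[0,0,0.03,0],[0,0,0.02,0],[0,0,0.01,0],[0,0,0,0],[0,0,0,0]]'
```

```text
time: 6.75
tool_pos: [538.1, -27.5, 151.0]
tcp_rot: [-179.8, -0.0, 101.0]
ft_force: [0.4, 0.5, -2.0]
finger_gap: 33.3
grip_force: 46.8
time: 7.55
tool_pos: [539.5, -24.9, 33.5]
tcp_rot: [-180.0, -0.0, 109.6]
ft_force: [0.7, -1.1, -1.7]
finger_gap: 32.9
grip_force: 46.8
```

```bash
python3 -m handwheel '[[0,0,0.003,0],[0,0,0.002,0],[0,0,0.001,0],[0,0,0.0,0],[0,0,0,0]]'; python3 -m handwheel '[[0,0,0.001,0],[0,0,0,0]]'; python3 -m handwheel '[[0,0,0.001,0],[0,0,0,0]]'
```

```text
time: 8.05
tool_pos: [539.6, -24.9, 27.5]
tcp_rot: [180.0, 0.0, 109.6]
ft_force: [-0.4, 0.1, -2.4]
finger_gap: 32.9
grip_force: 46.8
time: 8.25
tool_pos: [539.4, -24.9, 26.2]
tcp_rot: [-180.0, -0.0, 109.6]
ft_force: [0.1, -0.1, -1.9]
finger_gap: 33.4
grip_force: 46.8
time: 8.45
tool_pos: [539.5, -24.9, 26.1]
tcp_rot: [-180.0, -0.0, 109.6]
ft_force: [-3.8, 0.8, 6.3]
finger_gap: 33.6
grip_force: 47.8
```

In contact with the ledge; I'll release and rise.

```bash
python3 -m handwheel '[[0,0,0,0],[0,0,0,0],[0,0,0,0],[0,0,0,0],[0,0,0,0],[0,0,0,0]]' 0.085; python3 -m handwheel '[[0,0,-0.02,0],[0,0,-0.03,0],[0,0,-0.02,0],[0,0,-0.01,0],[0,0,0,0]]'
python3 - <<'E'
from h import *;import cv2
b=r.snapshot("side")[130:370,120:440,::-1]
cv2.imwrite("pics/s4.png",cv2.resize(b,(800,600),interpolation=cv2.INTER_CUBIC))
E
```

```text
time: 9.05
tool_pos: [539.4, -24.9, 25.2]
tcp_rot: [-180.0, -0.0, 109.6]
ft_force: [0.5, -0.1, -0.5]
finger_gap: 84.9
grip_force: 0.0
time: 9.55
tool_pos: [540.7, -25.0, 106.9]
tcp_rot: [179.8, 0.1, 109.6]
ft_force: [-0.1, -0.2, 1.1]
finger_gap: 84.8
grip_force: 0.0
```

View pics/s4.png

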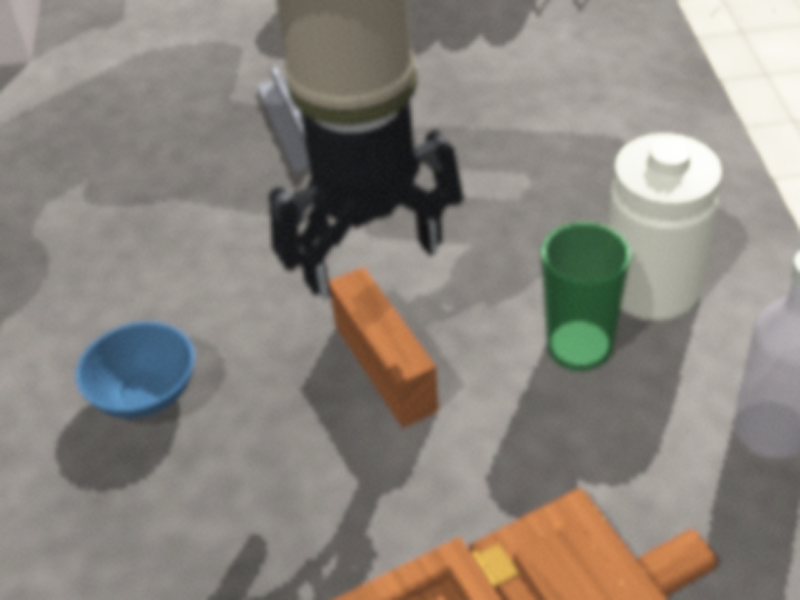

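The mould stands alone at crop (385,350), cups away from the robot, with clear ledge around it. Next I'll go to the cup side with the fingers shut and push its top towards the robot.

```bash
python3 -m handwheel '[[0,0.02,0,0],[0,0.03,0,0],[0,0.01,0,0],[0,0,0,0],[0,0,0,0],[0,0,0,0],[0,0,0,0],[0,0,0,0]]' 0 30; python3 -m handwheel '[[0,0,0.02,0],[0,0,0.02,0],[0,0,0.01,0],[0,0,0.006,0],[0,0,0,0]]'; python3 -m handwheel '[[0,-0.01,0,0],[0,-0.01,0,0],[0,-0.004,0,0],[0,-0.004,0,0],[0,-0.004,0,0],[0,-0.004,0,0],[0,0,0,0]]'
```

```text
time: 10.4
tool_pos: [595.6, -5.0, 105.4]
tcp_rot: [180.0, 0.0, 109.6]
ft_force: [-0.5, -0.9, -0.5]
finger_gap: 0.2
grip_force: 0.0
time: 10.9
tool_pos: [595.5, -4.7, 48.7]
tcp_rot: [-179.9, -0.0, 109.6]
ft_force: [-0.4, 0.5, 0.8]
finger_gap: -0.2
grip_force: 0.0
time: 11.6
tool_pos: [563.5, -16.9, 51.0]
tcp_rot: [179.8, 0.1, 109.6]
ft_force: [2.7, 1.4, 5.0]
finger_gap: 0.0
grip_force: 2.4
```

```bash
python3 - <<'E'
from h import *;import cv2
b=r.snapshot("side")[130:370,120:440,::-1]
cv2.imwrite("pics/s5.png",cv2.resize(b,(800,600),interpolation=cv2.INTER_CUBIC))
E
```

```text
(no output)
```

View pics/s5.png

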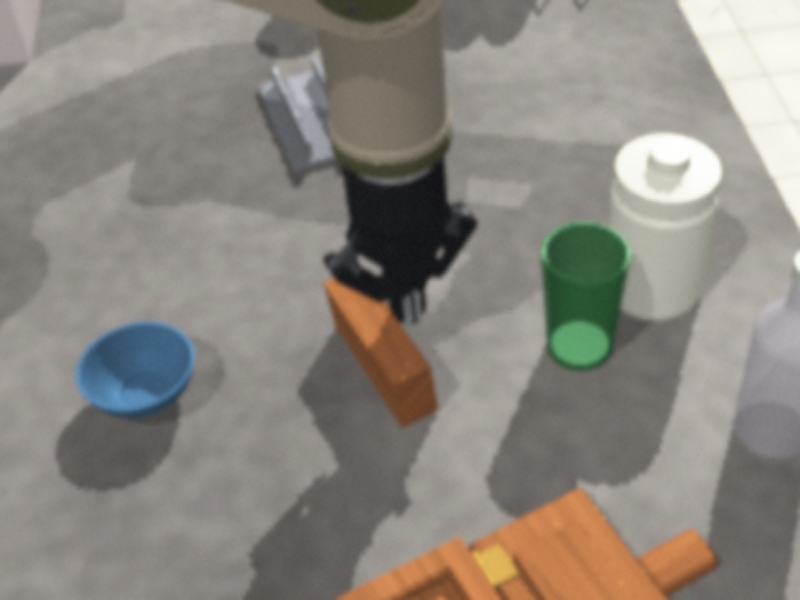

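The mould is leaning towards the robot: its top-left corner has moved to crop (328,283) while its foot stays at (405,422). It is tipping without sliding, so I'll keep pushing.

```bash
python3 -m handwheel '[[0,-0.004,0,0],[0,-0.004,0,0],[0,-0.004,0,0],[0,-0.004,0,0]]'; python3 -m handwheel '[[0,-0.003,0,0],[0,-0.003,0,0],[0,-0.003,0,0],[0,-0.003,0,0]]';python3 -m handwheel '[[0,-0.003,0,0],[0,-0.003,0,0],[0,0,0,0],[0,0,0,0],[0,0,0,0]]'
```

```text
time: 12.05
tool_pos: [546.0, -22.3, 48.7]
tcp_rot: [-179.9, -0.0, 109.6]
ft_force: [0.0, 0.2, -0.8]
finger_gap: 0.3
grip_force: 0.1
time: 12.45
tool_pos: [535.4, -26.4, 49.2]
tcp_rot: [-180.0, -0.0, 109.6]
ft_force: [0.2, -0.8, -0.0]
finger_gap: 0.2
grip_force: 0.0
time: 12.95
tool_pos: [530.2, -28.2, 49.4]
tcp_rot: [180.0, 0.0, 109.6]
ft_force: [0.5, 0.2, -0.5]
finger_gap: -0.4
grip_force: 0.0
```

```bash
python3 -m handwheel '[[0,0,-0.03,0],[0,0,-0.03,0],[0,0,-0.03,0],[-0.04,0,0,0],[-0.04,0,0,0],[-0.04,0,0,0],[-0.04,0,0,0],[0,0,0,0]]' 0.085
python3 - <<'E'
from h import *;import cv2
t=r.snapshot("top");s=r.snapshot("side")
a=cv2.resize(t[230:350,260:420],(800,600),interpolation=cv2.INTER_CUBIC)
b=cv2.resize(s[220:330,210:350],(280,220))
cv2.imwrite("pics/t6.png",a[:,:,::-1]); cv2.imwrite("pics/full6.png",t[:,:,::-1])
b=cv2.resize(s[220:340,200:360],(320,240)); a[360:,480:]=b
cv2.imwrite("pics/t6.png",a[:,:,::-1])
E
```

```text
time: 13.75
tool_pos: [584.7, -183.5, 139.2]
tcp_rot: [180.0, 0.1, 109.4]
ft_force: [-0.4, 1.0, -0.4]
finger_gap: 84.9
grip_force: 0.0
```

View pics/t6.png

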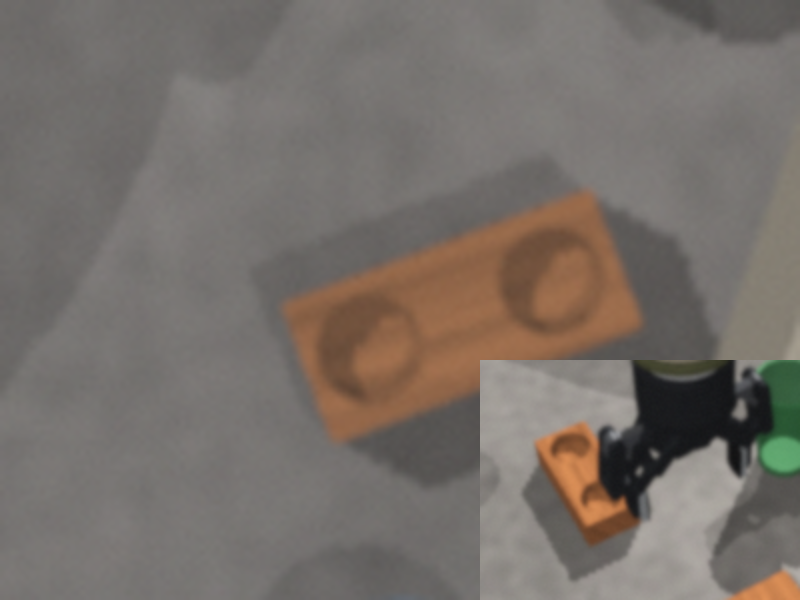

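The mould lies flat with its cups up. Its top-face crop corners (scale 5) are (284,304), (597,192), (641,324) and (337,441).

```bash
python3 - <<'E'
from h import *
P=np.array([px("top",260+a/5,230+b/5,34) for a,b in [(284,304),(597,192),(641,324),(337,441)]]);c=P.mean(0)
l=(P[0]+P[3]-P[1]-P[2])/2; w=(P[0]+P[1]-P[2]-P[3])/2
a=np.degrees(np.arctan2(-l[0],l[1]))
print(c,np.linalg.norm(l),np.linalg.norm(w),a,np.degrees(np.arctan2(w[1],w[0])))
d=c-[584.7,-183.5];y=np.radians(109.5);print(d@[np.cos(y),np.sin(y)],d@[np.sin(y),-np.cos(y)])
E
```

```text
[493.81617114 -41.10061645] 128.7936220673156 55.5519553772161 19.66729436036218 19.073961605589165
164.56921270360263 -38.13697697772824
```

```bash
python3 -m handwheel '[[0.03,-0.007,0,0],[0.04,-0.009,0,0],[0.04,-0.009,0,0],[0.034,-0.008,0,0],[0.02,-0.0045,0,0],[0,0,0.03,0],[0,0,0.03,0],[0,0,0.03,0],[0,0,0.02,0],[0,0,0,0]]' 0.085; python3 -m handwheel '[[0,0,0.007,0],[0,0,0.006,0],[0,0,0.002,0],[0,0,0,0],[0,0,0,0]]'
```

```text
time: 14.85
tool_pos: [489.9, -35.3, 26.1]
tcp_rot: [-179.7, -0.2, 109.7]
ft_force: [-0.1, -0.0, -0.7]
finger_gap: 85.0
grip_force: 0.0
time: 15.35
tool_pos: [493.8, -37.2, 14.8]
tcp_rot: [180.0, 0.0, 109.6]
ft_force: [-0.2, -0.4, -0.7]
finger_gap: 84.9
grip_force: 0.0
```

```bash
python3 -m handwheel '[[-0.0035,0,0,0],[0,0,0,0]]'; python3 -m handwheel '[[0,0,0,0],[0,0,0,0],[0,0,0,0],[0,0,0,0],[0,0,0,0],[0,0,0,0]]' 0.045 60; python3 -m handwheel '[[0,0,-0.01,0],[0,0,-0.02,0],[0,0,-0.03,0],[0,0,-0.03,0],[0,0,-0.01,0],[0,0,0,0],[0,0,0,0]]'
python3 - <<'E'
from h import *;import cv2
t=r.snapshot("top");s=r.snapshot("side")
a=cv2.resize(s[150:300,180:380],(800,600),interpolation=cv2.INTER_CUBIC)
cv2.imwrite("pics/t7.png",a[:,:,::-1]);cv2.imwrite("pics/f7.png",s[:,:,::-1])
print(r.sense()["tool_pos"])
E
```

```text
time: 15.55
tool_pos: [495.0, -40.8, 14.7]
tcp_rot: [180.0, 0.0, 109.6]
ft_force: [-0.7, 0.3, 0.6]
finger_gap: 85.0
grip_force: 0.0
time: 16.15
tool_pos: [494.9, -40.5, 14.7]
tcp_rot: [180.0, 0.0, 109.6]
ft_force: [0.1, -0.3, 5.2]
finger_gap: 56.4
grip_force: 64.9
time: 16.85
tool_pos: [493.8, -40.2, 113.0]
tcp_rot: [-179.9, -0.0, 109.6]
ft_force: [0.1, -0.3, -2.3]
finger_gap: 56.5
grip_force: 64.6
[493.14809897 -40.09266186 112.17313719]
```

```bash
python3 -m handwheel '[[-0.02,-0.003,0,0],[-0.04,-0.0055,0,0],[-0.045,-0.0065,0,0],[-0.045,-0.0065,0,0],[-0.045,-0.0065,0,0],[-0.04,-0.0055,0,0],[-0.03,-0.004,0,0],[-0.017,-0.0025,0,0],[0,0,0,0],[0,0,0,0]]'; python3 -m handwheel '[[0,0,0.02,0],[0,0,0.02,0],[0,0,0.01,0],[0,0,0,0],[0,0,0,0]]'
python3 - <<'E'
from h import *
print(np.mean([(r.snapshot("side"),r.sense()["tool_pos"])[1] for _ in range(4)],0))
E
```

```text
time: 17.95
tool_pos: [550.6, -318.8, 112.2]
tcp_rot: [-179.9, -0.2, 109.6]
ft_force: [-0.6, 1.1, -1.7]
finger_gap: 56.8
grip_force: 64.5
time: 18.45
tool_pos: [551.7, -318.8, 64.5]
tcp_rot: [-180.0, -0.0, 109.7]
ft_force: [1.6, 0.5, -1.9]
finger_gap: 56.6
grip_force: 64.4
[ 552.38216857 -319.66074785   65.63076335]
```

```bash
python3 -m handwheel '[[0,0,0.008,0],[0,0,0.005,0],[0,0,0.002,0],[0,0,0,0],[0,0,0,0]]'; for i in 1; do :; done; python3 -m handwheel '[[0,0,0.002,0],[0,0,0.002,0],[0,0,0,0]]'
```

```text
time: 19.15
tool_pos: [551.5, -319.4, 49.1]
tcp_rot: [-180.0, -0.0, 109.6]
ft_force: [-0.4, -0.3, -2.1]
finger_gap: 56.7
grip_force: 64.5
time: 19.45
tool_pos: [551.4, -319.3, 44.9]
tcp_rot: [-180.0, -0.0, 109.6]
ft_force: [-0.4, -0.2, -2.1]
finger_gap: 56.4
grip_force: 64.5
```

Bottom is about 4 mm inside the mouth with no contact.

```bash
python3 -m handwheel '[[0,0,0.002,0],[0,0,0.002,0],[0,0,0.002,0],[0,0,0,0]]'; python3 -m handwheel '[[0,0,0.002,0],[0,0,0.001,0],[0,0,0,0],[0,0,0,0]]'; python3 -m handwheel '[[0,0,0.001,0],[0,0,0,0],[0,0,0,0]]'
```

```text
time: 19.85
tool_pos: [551.3, -319.2, 38.8]
tcp_rot: [-180.0, -0.0, 109.6]
ft_force: [0.6, 0.3, -0.9]
finger_gap: 56.6
grip_force: 64.5
time: 20.25
tool_pos: [551.6, -319.4, 36.3]
tcp_rot: [-180.0, -0.0, 109.6]
ft_force: [0.3, -0.3, -1.9]
finger_gap: 56.8
grip_force: 64.5
time: 20.55
tool_pos: [551.6, -319.4, 35.3]
tcp_rot: [180.0, -0.0, 109.6]
ft_force: [0.2, -0.3, -2.0]
finger_gap: 56.6
grip_force: 64.5
```

```bash
python3 -m handwheel '[[0,0,0.001,0],[0,0,0,0],[0,0,0,0]]'; python3 -m handwheel '[[0,0,0.0005,0],[0,0,0,0],[0,0,0,0]]'
```

```text
time: 20.85
tool_pos: [551.8, -319.5, 34.8]
tcp_rot: [180.0, 0.0, 109.6]
ft_force: [-1.9, 1.6, 4.4]
finger_gap: 56.6
grip_force: 65.0
time: 21.15
tool_pos: [551.8, -319.6, 34.8]
tcp_rot: [180.0, 0.0, 109.6]
ft_force: [-4.2, 2.9, 7.6]
finger_gap: 56.4
grip_force: 65.7
```

It touches the floor at the expected height, so I'll release and retreat.

```bash
python3 -m handwheel '[[0,0,0,0],[0,0,0,0],[0,0,0,0],[0,0,0,0],[0,0,0,0],[0,0,0,0]]' 0.085; python3 -m handwheel '[[0,0,-0.01,0],[0,0,-0.02,0],[0,0,-0.03,0],[0,0,-0.04,0],[0,0,-0.04,0],[0.04,-0.02,0,0],[0.04,-0.02,0,0],[0.04,-0.02,0,0],[0.04,-0.02,0,0],[0,0,0,0]]'
python3 - <<'E'
from h import *;import cv2
t=r.snapshot("top");s=r.snapshot("side")
a=np.zeros((600,800,3),np.uint8)
a[:450,:600]=cv2.resize(s[300:480,220:460],(600,450),interpolation=cv2.INTER_CUBIC)
a[300:,400:]=cv2.resize(t[130:330,290:560],(400,300),interpolation=cv2.INTER_CUBIC)
cv2.imwrite("pics/t8.png",a[:,:,::-1])
E
```

```text
time: 21.75
tool_pos: [551.6, -319.4, 33.7]
tcp_rot: [-180.0, -0.0, 109.6]
ft_force: [0.1, -0.3, -0.1]
finger_gap: 85.3
grip_force: 0.0
time: 22.75
tool_pos: [418.3, -191.7, 172.6]
tcp_rot: [-179.9, -0.2, 109.7]
ft_force: [0.1, 0.2, -0.4]
finger_gap: 85.4
grip_force: 0.0
```

View pics/t8.png

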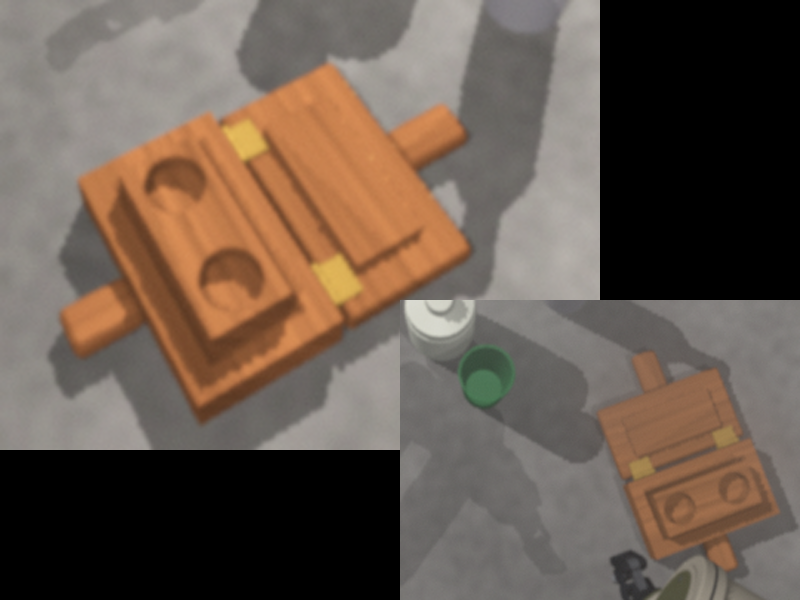

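The mould sits level in the pocket with its cups up, at crop (175,185) and (230,280) in the side view. The tumbler and canister have not moved and the gripper is clear.

```bash
python3 -m handwheel '[[0,0,0,0],[0,0,0,0],[0,0,0,0]]' >/dev/null; python3 -c "
from bench import r
print(r.hand_in())"
```

```text
the job is handed in; nothing more can be done
None
```

The mould was laid flat on the bare ledge with its cups up and let go, then picked up by its long sides and seated level on the floor of the tostonera's pocket; the tumbler and canister stayed put, and I handed the job in at about 23 s of the 61 s limit.

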